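Draw out the slide tray with the pull hook

TASK

Take the pull hook out of its stand, put its toe down through the finger hole in the tray's tab, and draw the slide tray out until it comes up firmly against its rubber stop: keep up a steady pull of about 10 newtons there for a second, and never let the hook bear harder than 16. Then unhook, leave the tray out, and set the hook back upright in its stand as it was. Touch the cabinet and tray with the hook only, and leave the other things where they are.

Things in the scene. Friction and masses are not known exactly. Their poses are not given: they have to be found in the camera images.
- cabinet: Low grey sheet-metal slide cabinet, fixed, 180 deep (x) x 150 wide (y) x 60 mm high; origin: centre of its underside; its open front faces its own -x. Its aluminium tray slides out along the cabinet's -x against 2 N of friction and stays where left. It starts 0 to 70 mm ajar; its hidden stop is set anew each time, 90 to 140 mm out from the closed position: feel for it.
- finger_hole (a point): Centre of the round finger hole, at the top face of the tab (54 mm above the table), moving with the tray; axes as the cabinet's. The hole goes straight down through the 7 mm thick level tab, 24 mm in diameter; empty below it. With the tray closed it lies 114 mm from the cabinet's origin along its -x, 24 mm in front of the housing.
- tray: The aluminium tray, moving along the cabinet's x only; origin: on the table plane, coinciding with the cabinet's origin when the tray is closed. Its level tab, 40 mm (x) x 46 mm (y) x 7 mm, juts out from its front panel; the panel stands 20 mm behind the hole's centre and is no higher than the tab; the tab's free edge lies 20 mm before the hole's centre, with 8 mm of metal between.
- hook: Pull hook, about 100 g, loose: upright black grip plate 34 (x) x 12 (y) x 34 mm high on a steel flange 28 x 32 x 4 mm, below it a round stem of 8 mm diameter, 34 mm long, with a toe at its foot. Origin: on the stem's axis at the underside of the flange; z up. The grip spans 4 to 38 mm above the origin; pinch it across its 12 mm thickness (hook's y).
- hook_toe (a point): Outer end of the hook's toe, 11 mm along the hook's -x from the stem's axis and 30.5 mm below the hook's origin. The toe is 7 mm thick and at the start points towards the robot.
- hook_stand: Grey fixed stand: base 70 x 80 x 6 mm with an upright fork, top 46 mm above the table, open to its own -x (robot side) and upwards; slot 16 mm wide (y), back wall 11 mm behind (+x) the origin. Origin: centre of the underside. The hook hangs with its flange flat on the fork's top, its origin 46 mm straight above the stand's origin, axes parallel to the stand's.
- buffer (a joint): How far the tray's rubber stop is squeezed (m). 0 until the tray reaches its stop; there the rubber holds back 4 N and then yields by 1 mm for every further 3 N (so about 2 mm at a pull of 10 N), 7 mm at most; springs back when the pull ends.
- dropper_bottle: Bystander: small dropper bottle, 33 mm across, 99 mm high, left of the cabinet. Origin: centre of its underside.
- lens: Bystander: black hand lens, 53 x 132 x 12 mm, lying on the table. Origin: centre of its underside.
- sticky_notes: Bystander: pad of sticky notes, 51 x 51 x 20 mm, right of the stand. Origin: centre of its underside.

How it is judged:
By the outcome, as a careful person would: the job done as asked, in the order asked, and still so for the second after the job is handed in, with the robot touching nothing.
It also fails if it takes over 64 s, if anything falls off the work surface, if the arm or the gripper's body presses on something with over 40 N, if the wrist force passes 120 N, or if a joint passes its speed limit or range.

ROBOT

A 7-joint arm with a two-finger parallel gripper is mounted at the origin on a cart in front of the work surface, level with it; the furniture and walls round the work are solid. World frame = base frame: x ahead of the robot, y to its left, z up, the work surface at z = 0. Lengths are in m, angles in rad, forces in N, time in s.
With the tool pointing down it reaches from about 0.4 to 0.9 m from the base axis. Payload 5.5 kg.
Tool frame: the origin (TCP) lies between the finger pads; the fingertips stand 11 mm ahead of it and the grasp point (between the pads) lies 8 mm behind it; z points along the fingers, y is the line along which they close (so a half turn about z gives the same grasp; the last joint's range is limited). The gripper opens to 92 mm and grips with 3 to 60 N. Pads are 19 mm wide; open, the fingers measure 130 mm over their backs; the gripper's body (75 mm by 190 mm) begins 47 mm behind the grasp point.
Start: joints at [-0.967, 0.501, -0.427, 1.55, 0.221, 1.138, -0.21], TCP at [0.217, 0.613, 0.238] pointing down, gripper open.
Joint ranges: [-2.88, 2.88], [-0.31, 2.03], [-1.54, 1.56], [0.2, 2.42], [-1.41, 4.55], [0.19, 2.02], [-2.57, 2.57]. Speed limits (rad/s): [2.57, 2.57, 3.14, 3.14, 3.14, 3.14, 3.14].

INTERFACE

Orientations are given as a unit quaternion [w, x, y, z].
In Python, from station import sense, viewer, order gives the robot as it stands.
- The arm moves only by the tool play_rows, never from a script. Its argument "motion" is a list of rows, each a list of 5 numbers: the finger opening in m, from 0 to 0.0918, then the shift along the world's x, y, z in m, then the turn about the world's z in rad. In form: [[gripper, tx, ty, tz, twist], ...]. A call has 1 to 10 rows; each row is the pose to reach, as a shift and turn from the pose commanded when the call began; what a row does not reach only later rows make up. A row lasts 1/12 s, in which the tool goes at most 41.7 mm and 7.16 degrees, less where a joint would pass 70% of its speed; a pose out of reach is approached as far as the arm can. A call with a gripper value outside its range is refused whole. The fingers move at their own pace and stop on an object; "force" is the grip in N (left out, the last holds). Time passes only in rows, so rows that repeat a pose let the fingers close. It gives the time, the measured TCP pose, the force, the opening and the grip force at its end, in the units of the state.
- sense(): the state, without advancing time (a new reading comes with each control period).
- viewer.capture(name): name is "side" or "top"; returns the picture (384x512x3 uint8, red, green, blue); there is no depth.
- viewer.camera_info(name): a dict with "fx", "fy", "cx", "cy" (pixels), "R" (3x3) and "t" (3): a world point X has camera coordinates R X + t. Camera axes: x right, y down, z forward; pixel columns grow to the right and rows downward; lengths in m; the calibration is good to about 2 mm. A picture is of the moment at which its call begins. camera_info takes no time and is no camera call.
- order.close_job(): hands the job in; it is judged then, once.
The state is a dict: "t": time; "qpos": joint angles; "joint_velocities": joint speeds; "effort": joint torques, N m; "position": TCP position; "tool_rot": TCP orientation; "force": force on the tool from outside, world axes, zero at the start; "torque": the same for the moment, N m; "grip_width": finger opening in m; "grip_force": force on a finger pad.
Only numpy, scipy, OpenCV 4.12 (cv2) and the standard library are available. Lean on these libraries where they do the work, as an engineer would, in place of code of your own. Each camera call takes 0.05 s, during which the arm holds its last target. There are 200 camera calls.

## Working session

There is one attempt and no reset: what is moved stays moved. The work goes in short steps, Python scripts to look and compute and a tool call to move; the robot and the scene stay as the last step left them, time stands still between calls to the robot, and variables do not carry over. Pictures are saved under pics/ and viewed, at most 10 in all, crops included, and the job is handed in when it is done.

Besides the shell and the picture viewer there is one more tool, called after ">>>" by a JSON object that holds its "fn" and its "kwargs", one argument or row to a line. play_rows: Moves the arm, as the interface text tells. Its arguments: {"type":"object","properties":{"motion":{"type":"array"},"force":{"type":"number"}},"required":["motion"]}

```bash
mkdir -p pics; ls
python3 - <<'E'
from station import sense, viewer
import cv2,numpy as np
s=sense(); print({k:np.round(v,3).tolist() for k,v in s.items()})
for n in("side","top"):
    im=viewer.capture(n); cv2.imwrite(f"pics/{n}0.png",im[:,:,::-1]); 
    c=viewer.camera_info(n); print(n,{k:np.round(v,4).tolist() for k,v in c.items()})
E
```

```text
pics
{'t': 0.0, 'qpos': [-0.967, 0.502, -0.427, 1.551, 0.221, 1.138, -0.21], 'joint_velocities': [-0.001, 0.001, 0.002, 0.001, 0.0, -0.001, 0.001], 'effort': [0.001, -56.66, -5.816, -27.911, -0.069, 0.031, 0.0], 'position': [0.217, 0.612, 0.237], 'tool_rot': [-0.0, 0.17, 0.986, -0.001], 'force': [0.394, -0.615, -0.459], 'torque': [-0.024, 0.033, -0.064], 'grip_force': 0.0, 'grip_width': 0.092}
side {'fx': 384.454, 'fy': 384.454, 'cx': 246.7102, 'cy': 196.0137, 'R': [[0.9023, -0.4309, 0.0134], [-0.3759, -0.8016, -0.465], [0.2111, 0.4146, -0.8852]], 't': [-0.4926, 0.3673, 0.9482]}
top {'fx': 419.0551, 'fy': 419.0551, 'cx': 261.6363, 'cy': 195.2448, 'R': [[-0.1256, -0.9921, 0.0054], [-0.9636, 0.1207, -0.2384], [0.2359, -0.0352, -0.9712]], 't': [0.2041, 0.5765, 0.927]}
```

View pics/side0.png

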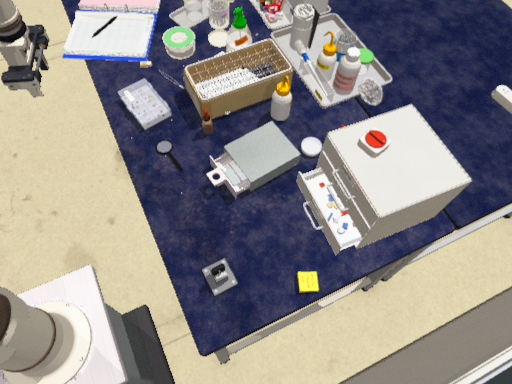

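View pics/top0.png

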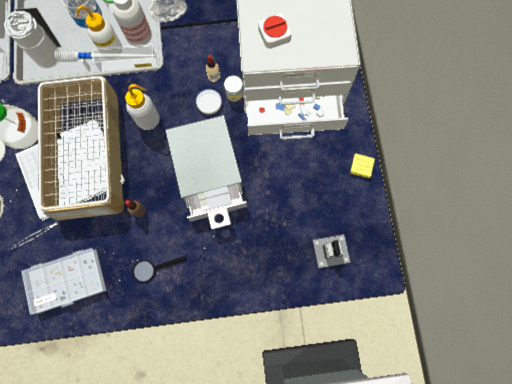

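The side view shows the cabinet at about (260,155) with its tab at (215,176), and the stand with the hook at (219,275). In the top view the hole is at about (219,217) and the stand at (332,250). I'll enlarge both for accurate picks.

```bash
cat > z.py <<'E'
import cv2,numpy as np
def comp(out,parts):
    # parts: (img,x0,y0,w,h,scale), grid ticks labelled every 10 px
    W=[]
    for im,x0,y0,w,h,s in parts:
        c=cv2.resize(im[y0:y0+h,x0:x0+w],None,fx=s,fy=s,interpolation=cv2.INTER_CUBIC)
        for x in range(-(-x0//10)*10,x0+w,10):
            cv2.line(c,(int((x-x0+.5)*s),0),(int((x-x0+.5)*s),6),(0,0,255),1); cv2.putText(c,str(x),(int((x-x0+.5)*s)-9,16),0,.33,(0,255,255),1)
        for y in range(-(-y0//10)*10,y0+h,10):
            cv2.line(c,(0,int((y-y0+.5)*s)),(6,int((y-y0+.5)*s)),(0,0,255),1); cv2.putText(c,str(y),(8,int((y-y0+.5)*s)+4),0,.33,(0,255,255),1)
        W.append(c)
    H=max(c.shape[0] for c in W)
    cv2.imwrite(out,np.hstack([np.pad(c,((0,H-c.shape[0]),(0,4),(0,0))) for c in W]))
E
python3 - <<'E'
import cv2
from z import comp
t=cv2.imread("pics/top0.png"); s=cv2.imread("pics/side0.png")
comp("pics/topz.png",[(t,160,110,92,124,4.5),(t,306,226,50,50,7)])
comp("pics/sidez.png",[(s,200,118,105,80,4.5),(s,196,252,45,46,7)])
E
```

```text
(no output)
```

View pics/topz.png

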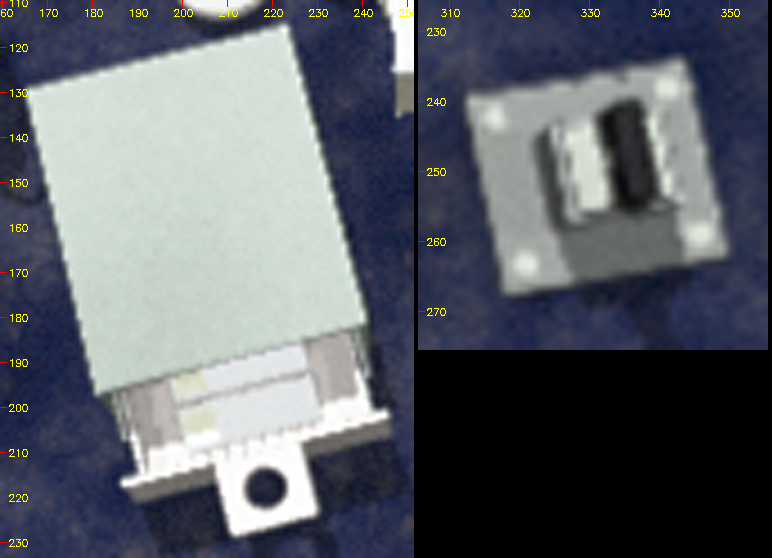

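View pics/sidez.png

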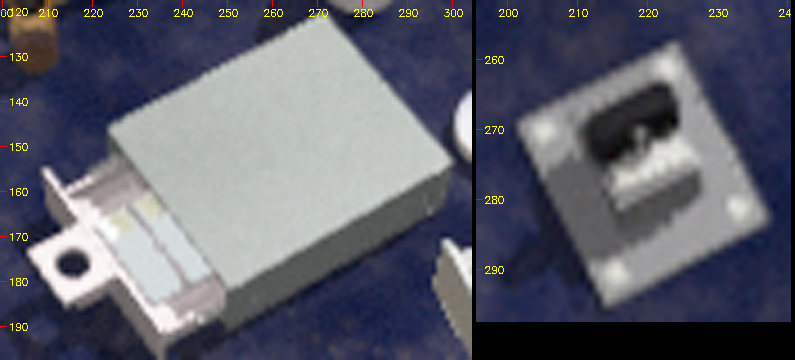

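Top picks: roof corners (165.7,129.7), (223.3,115.1), (240.8,181.1), (181.1,197.1); hole (218.6,217.7); stand base corners around (331,251). The side view gives the matching points. Next I fit the poses by least squares.

```bash
cat > fit.py <<'E'
import numpy as np
from scipy.optimize import least_squares
from station import viewer
C={n:viewer.camera_info(n) for n in("top","side")}
def proj(n,P):
    c=C[n];q=np.atleast_2d(P)@np.array(c["R"]).T+np.array(c["t"])
    return np.c_[c["fx"]*q[:,0]/q[:,2]+c["cx"],c["fy"]*q[:,1]/q[:,2]+c["cy"]]
def place(p,L):
    c,s=np.cos(p[2]),np.sin(p[2]);L=np.array(L,float)
    return np.c_[p[0]+c*L[:,0]-s*L[:,1],p[1]+s*L[:,0]+c*L[:,1],L[:,2]]
def fit(model,obs,p0):
    f=lambda p:np.concatenate([(proj(n,model(p))-o).ravel() for n,o in obs.items()])
    r=least_squares(f,p0,loss="soft_l1"); return r.x,f(r.x)
E
python3 - <<'E'
from fit import *
cab=lambda p:place(p,[[.09,.075,.06],[.09,-.075,.06],[-.09,-.075,.06],[-.09,.075,.06],[-.114-p[3],0,.054],[-.134-p[3],.023,.054],[-.134-p[3],-.023,.054]])
o={"top":np.array([[165.7,129.7],[223.3,115.1],[240.8,181.1],[181.1,197.1],[218.6,217.7],[211.1,228.8],[230.2,223.7]]),
"side":np.array([[271.3,119.7],[299.9,152.6],[248.8,182.8],[223.5,145.9],[215.9,175.7],[205.7,173.1],[214.2,185.5]])}
st=lambda p:place(p,[[.035,.04,.006],[.035,-.04,.006],[-.035,-.04,.006],[-.035,.04,.006]])
q={"top":np.array([[312.6,239.4],[343.6,234.1],[349.8,262.2],[317.9,267.6]]),
"side":np.array([[224.1,257.5],[237.5,281.9],[214.2,295.2],[201.1,269.4]])}
for m,ob,p0 in((cab,o,[.75,.1,0,.03]),(st,q,[.6,-.2,0])):
    for k in("both","top","side"):
        oo=ob if k=="both" else {k:ob[k]}
        p,r=fit(m,oo,p0); print(k,p.round(4),"rms",r.std().round(2)); 
        if k=="both":
            print(r.round(1)); P=m(p); print("pt",P[4].round(4) if len(P)>4 else "")
            if len(P)==4:
              c=place(p,[[17,6,84],[17,-6,84],[-17,-6,84],[-17,6,84]]/np.array([1000]))
              print("grip top pred",proj("top",c).round(1).tolist(),proj("side",c).round(1).tolist())
E
```

```text
both [0.7182 0.2609 0.141  0.0471] rms 0.5
[-0.7 -0.1  0.2 -0.1  0.7  0.4 -0.2  0.2  0.1  0.2  0.2 -0.4 -0.1 -0.3
  0.   0.2  0.4  0.7  1.5 -0.9 -0.9 -0.2 -0.3  0.1 -0.1  0.2 -0.4 -0.7]
pt [0.5587 0.2383 0.054 ]
top [0.7185 0.261  0.1396 0.0477] rms 0.32
side [0.7175 0.2608 0.1428 0.046 ] rms 0.6
both [ 0.4527 -0.0234  0.0505] rms 0.32
[-0.4  0.1  0.2 -0.2  0.4 -0.3  0.2  0.1 -0.1 -0.4  0.1  0.7 -0.3 -0.1
 -0.3 -0.6]
pt 
grip top pred [[332.6, 240.0], [337.7, 239.1], [341.0, 253.8], [335.8, 254.7]] [[222.5, 261.7], [224.7, 265.8], [212.5, 272.1], [210.3, 267.9]]
top [ 0.4526 -0.0231  0.0403] rms 0.18
side [ 0.4529 -0.0238  0.0642] rms 0.3
```

>>> {"fn": "play_rows", "kwargs": {
  "motion": [
    [0.05,0.183,-0.312,0,0.39],
    [0.05,0.183,-0.312,0,0.39],
    [0.05,0.183,-0.312,0,0.39],
    [0.05,0.183,-0.312,0,0.39],
    [0.05,0.183,-0.312,0,0.39],
    [0.05,0.183,-0.312,0,0.39],
    [0.05,0.183,-0.312,0,0.39],
    [0.05,0.236,-0.636,-0.06,0.39],
    [0.05,0.236,-0.636,-0.06,0.39],
    [0.05,0.236,-0.636,-0.06,0.39]
  ],
  "force": 50
}}

```text
t: 0.93
position: [0.3925, 0.2388, 0.2186]
tool_rot: [0.0, -0.024, 1.0, -0.0]
force: [0.7, 0.2, 0.6]
grip_width: 0.0504
grip_force: 0.0
```

>>> {"fn": "play_rows", "kwargs": {
  "motion": [
    [0.05,0.06,-0.262,-0.06,0],
    [0.05,0.06,-0.262,-0.06,0],
    [0.05,0.06,-0.262,-0.06,0],
    [0.05,0.06,-0.262,-0.06,0],
    [0.05,0.06,-0.262,-0.06,0],
    [0.05,0.06,-0.262,-0.06,0],
    [0.05,0.06,-0.262,-0.06,0],
    [0.05,0.06,-0.262,-0.06,0]
  ]
}}

```text
t: 1.6
position: [0.452, -0.0274, 0.1576]
tool_rot: [-0.001, -0.02, 1.0, -0.001]
force: [-0.6, 0.4, 0.0]
grip_width: 0.05
grip_force: 0.0
```

>>> {"fn": "play_rows", "kwargs": {
  "motion": [
    [0.05,0.0005,0.004,-0.03,0.01],
    [0.05,0.0005,0.004,-0.05,0.01],
    [0.05,0.0005,0.004,-0.065,0.01],
    [0.05,0.0005,0.004,-0.08,0.01],
    [0.05,0.0005,0.004,-0.088,0.01],
    [0.05,0.0005,0.004,-0.092,0.01],
    [0.05,0.0005,0.004,-0.0925,0.01],
    [0.05,0.0005,0.004,-0.0925,0.01]
  ]
}}

```text
t: 2.27
position: [0.4531, -0.0167, 0.0668]
tool_rot: [0.0, -0.03, 1.0, 0.0]
force: [0.6, -0.0, -0.5]
grip_width: 0.0495
grip_force: 0.0
```

Run:
```python
from station import sense, viewer
import cv2
from z import comp
s=sense();print(s["position"],s["tool_rot"],s["force"])
t=viewer.capture("top")[:,:,::-1].copy();d=viewer.capture("side")[:,:,::-1].copy()
comp("pics/g1.png",[(d,180,225,75,75,5.2),(t,296,206,70,75,5.2)])
```

```text
[ 0.45308469 -0.01669928  0.06676308] [ 1.34018603e-04 -2.98279655e-02  9.99555036e-01  6.37308340e-05] [ 0.55679522 -0.02856099 -0.5014462 ]
```

View pics/g1.png

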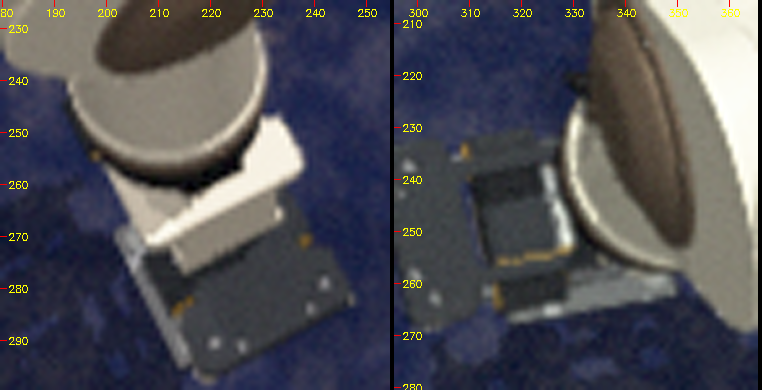

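The gripper hides the hook in both views. The fingers straddle the fork's top, and the tool sits about 6 mm left of target, so I'll correct that and close.

>>> {"fn": "play_rows", "kwargs": {
  "motion": [
    [0.05,0,-0.006,0,-0.01],
    [0.05,0,-0.006,-0.0035,-0.01],
    [0.05,0,-0.006,-0.0035,-0.01],
    [0.03,0,-0.006,-0.0035,-0.01],
    [0.02,0,-0.006,-0.0035,-0.01],
    [0.015,0,-0.006,-0.0035,-0.01]
  ]
}}

```text
t: 2.87
position: [0.4528, -0.023, 0.063]
tool_rot: [-0.0, -0.025, 1.0, 0.0]
force: [-0.3, -1.2, 0.3]
grip_width: 0.0346
grip_force: 0.0
```

>>> {"fn": "play_rows", "kwargs": {
  "motion": [
    [0.018,0,0,0,0],
    [0.018,0,0,0,0],
    [0.018,0,0,0,0],
    [0.005,0,0,0,0],
    [0.005,0,0,0,0],
    [0.005,0,0,0,0]
  ],
  "force": 55
}}

```text
t: 3.37
position: [0.4529, -0.0231, 0.063]
tool_rot: [0.0, -0.025, 1.0, -0.0]
force: [0.2, -0.5, 0.3]
grip_width: 0.0114
grip_force: 55.0
```

>>> {"fn": "play_rows", "kwargs": {
  "motion": [
    [0.005,0,0,0.01,0],
    [0.005,0,0,0.03,0],
    [0.005,0,0,0.06,0],
    [0.005,0,0,0.09,0],
    [0.005,0,0,0.09,0.05],
    [0.005,0.03,0.07,0.09,0.09],
    [0.005,0.045,0.105,0.09,0.09],
    [0.005,0.06,0.14,0.09,0.09],
    [0.005,0.06,0.14,0.09,0.09],
    [0.005,0.06,0.14,0.09,0.09]
  ]
}}

```text
t: 4.2
position: [0.5147, 0.1249, 0.1544]
tool_rot: [0.002, -0.074, 0.997, 0.002]
force: [0.6, 1.4, -0.9]
grip_width: 0.0119
grip_force: 55.0
```

Run:
```python
from station import sense, viewer
import cv2,numpy as np
from fit import proj
from z import comp
s=sense();p=s["position"];print(s["t"],p,s["tool_rot"],s["force"],s["grip_width"])
t=viewer.capture("top")[:,:,::-1].copy();d=viewer.capture("side")[:,:,::-1].copy()
a=.14;P=np.array([p-[0,0,.017],p-[0,0,.051],p-[.011*np.cos(a),.011*np.sin(a),.0475]])
print(proj("top",P).round(1).tolist(),proj("side",P).round(1).tolist())
u,v=proj("side",P)[2].astype(int)
x,y=proj("top",P)[2].astype(int)
comp("pics/h1.png",[(d,u-35,v-40,70,70,5.5),(t,x-35,y-40,70,70,5.5)])
```

```text
4.2 [0.51467959 0.12485175 0.15435253] [ 0.00187551 -0.07361224  0.99728236  0.00236851] [ 0.5727963   1.44876227 -0.90625941] 0.01188573988131917
[[269.1, 224.2], [268.8, 226.8], [270.1, 231.2]] [[215.5, 199.9], [216.3, 205.7], [212.6, 207.2]]
```

View pics/h1.png

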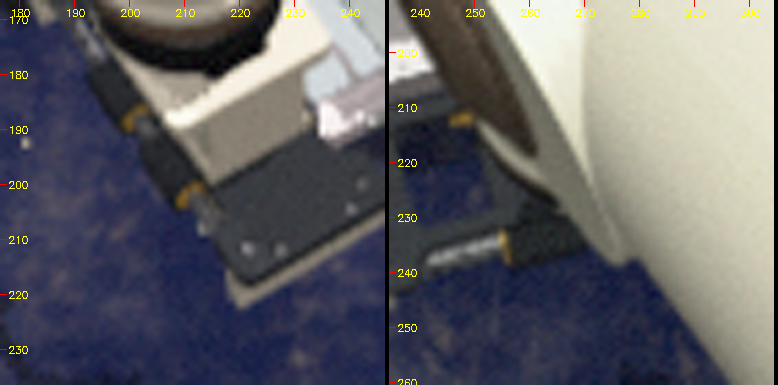

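The side view shows the gripper with the hook's foot just visible at about (213,208), within a pixel or so of the prediction. In the top view the hand hides the hook. I'll move above the hole.

>>> {"fn": "play_rows", "kwargs": {
  "motion": [
    [0.005,0.014,0.035,0,0],
    [0.005,0.028,0.07,0,0],
    [0.005,0.042,0.105,0,0],
    [0.005,0.047,0.117,0,0],
    [0.005,0.049,0.122,0,0],
    [0.005,0.049,0.122,-0.015,0],
    [0.005,0.049,0.122,-0.03,0],
    [0.005,0.049,0.122,-0.035,0],
    [0.005,0.049,0.122,-0.035,0],
    [0.005,0.049,0.122,-0.035,0]
  ]
}}

```text
t: 5.13
position: [0.5617, 0.2371, 0.118]
tool_rot: [-0.0, -0.069, 0.998, -0.001]
force: [-0.4, 0.2, 0.1]
grip_width: 0.0117
grip_force: 55.0
```

Run:
```python
from station import sense, viewer
import cv2,numpy as np
from fit import proj
from z import comp
s=sense();p=s["position"];print(s["t"],p,s["tool_rot"],s["force"],s["grip_width"])
t=viewer.capture("top")[:,:,::-1].copy();d=viewer.capture("side")[:,:,::-1].copy()
a=.14;P=np.array([p-[0,0,.017],p-[0,0,.051],p-[.011*np.cos(a),.011*np.sin(a),.0475]])
print(proj("top",P).round(1).tolist(),proj("side",P).round(1).tolist())
u,v=proj("side",P)[2].astype(int)
x,y=proj("top",P)[2].astype(int)
comp("pics/h2.png",[(d,u-25,v-25,50,50,7.5),(t,x-25,y-25,50,50,7.5)])
```

```text
5.1333 [0.56171204 0.23708959 0.11803158] [-4.42886221e-04 -6.86191776e-02  9.97642664e-01 -5.71392576e-04] [-0.40619744  0.20638171  0.06676274] 0.01165730355654211
[[217.2, 212.7], [218.6, 215.6], [219.6, 219.7]] [[215.8, 167.1], [216.5, 173.4], [213.1, 174.6]]
```

View pics/h2.png

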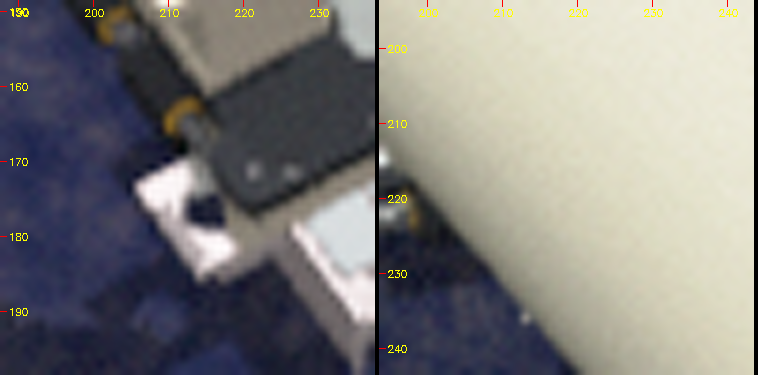

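The side view shows the tab with the hook's foot at about (214,175), over the hole and near the predicted tip (213,174.6). I'll start the descent and watch the force.

>>> {"fn": "play_rows", "kwargs": {
  "motion": [
    [0.005,0.0005,0.0015,0,0],
    [0.005,0.0005,0.0015,-0.004,0],
    [0.005,0.0005,0.0015,-0.008,0],
    [0.005,0.0005,0.0015,-0.011,0],
    [0.005,0.0005,0.0015,-0.013,0],
    [0.005,0.0005,0.0015,-0.015,0],
    [0.005,0.0005,0.0015,-0.016,0]
  ]
}}

```text
t: 5.82
position: [0.5621, 0.2404, 0.1014]
tool_rot: [-0.0, -0.07, 0.998, -0.0]
force: [0.9, -0.1, -1.6]
grip_width: 0.0117
grip_force: 55.0
```

>>> {"fn": "play_rows", "kwargs": {
  "motion": [
    [0.005,0,0,-0.003,0],
    [0.005,0,0,-0.006,0],
    [0.005,0,0,-0.009,0],
    [0.005,0,0,-0.012,0],
    [0.005,0,0,-0.015,0],
    [0.005,0,0,-0.018,0],
    [0.005,0,0,-0.02,0],
    [0.005,0,0,-0.02,0]
  ]
}}

```text
t: 6.48
position: [0.562, 0.2403, 0.0813]
tool_rot: [-0.0, -0.07, 0.998, -0.0]
force: [-0.6, 0.2, 0.1]
grip_width: 0.0116
grip_force: 55.0
```

>>> {"fn": "play_rows", "kwargs": {
  "motion": [
    [0.005,-0.004,-0.0006,0,0],
    [0.005,-0.0079,-0.0011,0,0],
    [0.005,-0.0109,-0.0015,0,0],
    [0.005,-0.0149,-0.0021,0,0],
    [0.005,-0.0188,-0.0027,0,0],
    [0.005,-0.0238,-0.0034,0,0],
    [0.005,-0.0287,-0.0041,0,0],
    [0.005,-0.0337,-0.0048,0,0],
    [0.005,-0.0366,-0.0052,0,0],
    [0.005,-0.0396,-0.0056,0,0]
  ]
}}

```text
t: 7.32
position: [0.5226, 0.2349, 0.0822]
tool_rot: [0.0, -0.07, 0.998, 0.0]
force: [2.7, 0.0, -1.0]
grip_width: 0.0118
grip_force: 55.0
```

>>> {"fn": "play_rows", "kwargs": {
  "motion": [
    [0.005,-0.003,-0.0004,0,0],
    [0.005,-0.0059,-0.0008,0,0],
    [0.005,-0.0089,-0.0013,0,0],
    [0.005,-0.0109,-0.0015,0,0],
    [0.005,-0.0109,-0.0015,0,0]
  ]
}}

```text
t: 7.73
position: [0.5112, 0.2332, 0.0819]
tool_rot: [-0.0, -0.07, 0.998, -0.0]
force: [0.8, -0.5, -1.1]
grip_width: 0.0114
grip_force: 55.0
```

>>> {"fn": "play_rows", "kwargs": {
  "motion": [
    [0.005,-0.001,-0.0001,0,0],
    [0.005,-0.002,-0.0003,0,0],
    [0.005,-0.0025,-0.0004,0,0],
    [0.005,-0.0025,-0.0004,0,0]
  ]
}}

```text
t: 8.07
position: [0.5092, 0.233, 0.0819]
tool_rot: [-0.0, -0.07, 0.998, 0.0]
force: [1.3, -0.4, -1.7]
grip_width: 0.0119
grip_force: 55.0
```

>>> {"fn": "play_rows", "kwargs": {
  "motion": [
    [0.005,-0.001,-0.0001,0,0],
    [0.005,-0.002,-0.0003,0,0],
    [0.005,-0.0025,-0.0004,0,0],
    [0.005,-0.0025,-0.0004,0,0]
  ]
}}

```text
t: 8.4
position: [0.5066, 0.2326, 0.0819]
tool_rot: [-0.0, -0.07, 0.998, -0.0]
force: [1.6, 0.3, -0.2]
grip_width: 0.012
grip_force: 55.0
```

>>> {"fn": "play_rows", "kwargs": {
  "motion": [
    [0.005,-0.001,-0.0001,0,0],
    [0.005,-0.002,-0.0003,0,0],
    [0.005,-0.0025,-0.0004,0,0],
    [0.005,-0.0025,-0.0004,0,0]
  ]
}}

```text
t: 8.73
position: [0.5041, 0.2322, 0.0819]
tool_rot: [-0.0, -0.07, 0.998, 0.0]
force: [1.7, -0.1, -0.8]
grip_width: 0.0119
grip_force: 55.0
```

>>> {"fn": "play_rows", "kwargs": {
  "motion": [
    [0.005,-0.001,-0.0001,0,0],
    [0.005,-0.002,-0.0003,0,0],
    [0.005,-0.0025,-0.0004,0,0],
    [0.005,-0.0025,-0.0004,0,0]
  ]
}}

```text
t: 9.07
position: [0.5016, 0.2318, 0.082]
tool_rot: [-0.0, -0.07, 0.998, 0.0]
force: [1.2, 0.5, -1.6]
grip_width: 0.0115
grip_force: 55.0
```

>>> {"fn": "play_rows", "kwargs": {
  "motion": [
    [0.005,-0.001,-0.0001,0,0],
    [0.005,-0.002,-0.0003,0,0],
    [0.005,-0.0025,-0.0004,0,0],
    [0.005,-0.0025,-0.0004,0,0]
  ]
}}

```text
t: 9.4
position: [0.4991, 0.2314, 0.0819]
tool_rot: [-0.0, -0.07, 0.998, 0.0]
force: [1.0, 0.6, -1.5]
grip_width: 0.0118
grip_force: 55.0
```

>>> {"fn": "play_rows", "kwargs": {
  "motion": [
    [0.005,-0.001,-0.0001,0,0],
    [0.005,-0.002,-0.0003,0,0],
    [0.005,-0.0025,-0.0004,0,0],
    [0.005,-0.0025,-0.0004,0,0]
  ]
}}

```text
t: 9.73
position: [0.4965, 0.231, 0.0819]
tool_rot: [-0.0, -0.07, 0.998, 0.0]
force: [1.6, 0.9, -1.1]
grip_width: 0.0116
grip_force: 55.0
```

>>> {"fn": "play_rows", "kwargs": {
  "motion": [
    [0.005,-0.001,-0.0001,0,0],
    [0.005,-0.002,-0.0003,0,0],
    [0.005,-0.0025,-0.0004,0,0],
    [0.005,-0.0025,-0.0004,0,0]
  ]
}}

```text
t: 10.07
position: [0.4941, 0.2306, 0.082]
tool_rot: [-0.0, -0.07, 0.998, 0.0]
force: [1.2, 0.9, -0.9]
grip_width: 0.012
grip_force: 55.0
```

>>> {"fn": "play_rows", "kwargs": {
  "motion": [
    [0.005,-0.001,-0.0001,0,0],
    [0.005,-0.002,-0.0003,0,0],
    [0.005,-0.0025,-0.0004,0,0],
    [0.005,-0.0025,-0.0004,0,0]
  ]
}}

```text
t: 10.4
position: [0.4916, 0.2302, 0.0819]
tool_rot: [-0.0, -0.07, 0.998, 0.0]
force: [1.3, 0.1, -0.7]
grip_width: 0.0118
grip_force: 55.0
```

>>> {"fn": "play_rows", "kwargs": {
  "motion": [
    [0.005,-0.001,-0.0001,0,0],
    [0.005,-0.002,-0.0003,0,0],
    [0.005,-0.0025,-0.0004,0,0],
    [0.005,-0.0025,-0.0004,0,0]
  ]
}}

```text
t: 10.73
position: [0.4891, 0.2298, 0.082]
tool_rot: [-0.0, -0.07, 0.998, 0.0]
force: [2.4, 1.0, -2.0]
grip_width: 0.012
grip_force: 55.0
```

>>> {"fn": "play_rows", "kwargs": {
  "motion": [
    [0.005,-0.001,-0.0001,0,0],
    [0.005,-0.002,-0.0003,0,0],
    [0.005,-0.0025,-0.0004,0,0],
    [0.005,-0.0025,-0.0004,0,0]
  ]
}}

```text
t: 11.07
position: [0.4866, 0.2294, 0.0819]
tool_rot: [-0.0, -0.07, 0.998, -0.0]
force: [1.8, 1.5, -0.5]
grip_width: 0.0115
grip_force: 55.0
```

>>> {"fn": "play_rows", "kwargs": {
  "motion": [
    [0.005,-0.001,-0.0001,0,0],
    [0.005,-0.002,-0.0003,0,0],
    [0.005,-0.0025,-0.0004,0,0],
    [0.005,-0.0025,-0.0004,0,0]
  ]
}}

```text
t: 11.4
position: [0.4841, 0.229, 0.0819]
tool_rot: [-0.0, -0.07, 0.998, 0.0]
force: [1.5, 0.5, -0.9]
grip_width: 0.0118
grip_force: 55.0
```

>>> {"fn": "play_rows", "kwargs": {
  "motion": [
    [0.005,-0.001,-0.0001,0,0],
    [0.005,-0.002,-0.0003,0,0],
    [0.005,-0.0025,-0.0004,0,0],
    [0.005,-0.0025,-0.0004,0,0]
  ]
}}

```text
t: 11.73
position: [0.4816, 0.2286, 0.082]
tool_rot: [-0.0, -0.07, 0.998, 0.0]
force: [1.3, 0.5, -0.1]
grip_width: 0.0115
grip_force: 55.0
```

>>> {"fn": "play_rows", "kwargs": {
  "motion": [
    [0.005,-0.001,-0.0001,0,0],
    [0.005,-0.002,-0.0003,0,0],
    [0.005,-0.0025,-0.0004,0,0],
    [0.005,-0.0025,-0.0004,0,0]
  ]
}}

```text
t: 12.07
position: [0.4791, 0.2282, 0.0819]
tool_rot: [-0.0, -0.07, 0.998, 0.0]
force: [1.2, 0.1, -1.0]
grip_width: 0.0116
grip_force: 55.0
```

>>> {"fn": "play_rows", "kwargs": {
  "motion": [
    [0.005,-0.001,-0.0001,0,0],
    [0.005,-0.002,-0.0003,0,0],
    [0.005,-0.0025,-0.0004,0,0],
    [0.005,-0.0025,-0.0004,0,0]
  ]
}}

```text
t: 12.4
position: [0.4766, 0.2278, 0.082]
tool_rot: [-0.0, -0.07, 0.998, 0.0]
force: [1.4, 2.0, -0.2]
grip_width: 0.0121
grip_force: 55.0
```

>>> {"fn": "play_rows", "kwargs": {
  "motion": [
    [0.005,-0.001,-0.0001,0,0],
    [0.005,-0.002,-0.0003,0,0],
    [0.005,-0.0025,-0.0004,0,0],
    [0.005,-0.0025,-0.0004,0,0]
  ]
}}

```text
t: 12.73
position: [0.4741, 0.2274, 0.0819]
tool_rot: [-0.0, -0.07, 0.998, -0.0]
force: [1.4, 1.4, 0.1]
grip_width: 0.0119
grip_force: 55.0
```

>>> {"fn": "play_rows", "kwargs": {
  "motion": [
    [0.005,-0.001,-0.0001,0,0],
    [0.005,-0.002,-0.0003,0,0],
    [0.005,-0.0025,-0.0004,0,0],
    [0.005,-0.0025,-0.0004,0,0]
  ]
}}

```text
t: 13.07
position: [0.4716, 0.2269, 0.0819]
tool_rot: [-0.0, -0.07, 0.998, -0.0]
force: [2.1, 2.5, -0.8]
grip_width: 0.0116
grip_force: 55.0
```

>>> {"fn": "play_rows", "kwargs": {
  "motion": [
    [0.005,-0.001,0.0002,0,0],
    [0.005,-0.002,0.0004,0,0],
    [0.005,-0.0025,0.0005,0,0],
    [0.005,-0.0025,0.0005,0,0]
  ]
}}

```text
t: 13.4
position: [0.4698, 0.227, 0.082]
tool_rot: [0.0, -0.069, 0.998, -0.0]
force: [3.3, -0.6, -1.4]
grip_width: 0.0113
grip_force: 55.0
```

>>> {"fn": "play_rows", "kwargs": {
  "motion": [
    [0.005,-0.0005,-0.0001,0,0],
    [0.005,-0.0005,-0.0001,0,0],
    [0.005,-0.0005,-0.0001,0,0]
  ]
}}

```text
t: 13.65
position: [0.4694, 0.227, 0.082]
tool_rot: [0.0, -0.069, 0.998, -0.0]
force: [5.2, -1.9, -1.6]
grip_width: 0.0118
grip_force: 55.0
```

>>> {"fn": "play_rows", "kwargs": {
  "motion": [
    [0.005,-0.001,-0.0002,0,0],
    [0.005,-0.001,-0.0002,0,0],
    [0.005,-0.001,-0.0002,0,0]
  ]
}}

```text
t: 13.9
position: [0.4689, 0.227, 0.0821]
tool_rot: [0.001, -0.069, 0.998, 0.0]
force: [6.3, -0.8, -3.8]
grip_width: 0.0116
grip_force: 55.0
```

>>> {"fn": "play_rows", "kwargs": {
  "motion": [
    [0.005,-0.001,-0.0001,0,0],
    [0.005,-0.0015,-0.0002,0,0],
    [0.005,-0.0015,-0.0002,0,0],
    [0.005,-0.0015,-0.0002,0,0]
  ]
}}

```text
t: 14.23
position: [0.4682, 0.2269, 0.0823]
tool_rot: [0.002, -0.069, 0.998, 0.0]
force: [7.3, -1.1, -4.0]
grip_width: 0.012
grip_force: 55.0
```

>>> {"fn": "play_rows", "kwargs": {
  "motion": [
    [0.005,-0.001,-0.0001,-0.0003,0],
    [0.005,-0.0015,-0.0002,-0.0005,0],
    [0.005,-0.0015,-0.0002,-0.0005,0],
    [0.005,-0.0015,-0.0002,-0.0005,0]
  ]
}}

```text
t: 14.57
position: [0.4677, 0.2268, 0.0822]
tool_rot: [0.002, -0.069, 0.998, 0.001]
force: [9.6, -0.2, -3.4]
grip_width: 0.0119
grip_force: 55.0
```

>>> {"fn": "play_rows", "kwargs": {
  "motion": [
    [0.005,-0.0002,0,0,0],
    [0.005,-0.0002,0,0,0],
    [0.005,-0.0002,0,0,0],
    [0.005,-0.0002,0,0,0]
  ]
}}

```text
t: 14.9
position: [0.4676, 0.2268, 0.0822]
tool_rot: [0.003, -0.069, 0.998, 0.001]
force: [9.4, -1.4, -3.3]
grip_width: 0.0115
grip_force: 55.0
```

Run:
```python
from station import sense, viewer
import numpy as np
from z import comp
F=[]
for i in range(10):
    t=viewer.capture("side" if i%2 else "top")[:,:,::-1].copy()
    if i==1: d=t
    if i==0: o=t
    s=sense();F.append(np.r_[s["t"],s["force"]])
F=np.array(F);print(F.round(1).tolist(),F.mean(0),s["torque"])
comp("pics/p1.png",[(d,165,130,115,90,4),(o,190,150,75,120,4)])
```

```text
[[15.0, 9.7, -1.0, -3.4], [15.0, 10.4, -0.5, -4.1], [15.0, 9.3, -1.6, -3.7], [15.1, 9.8, -1.1, -4.7], [15.2, 9.8, -0.4, -3.7], [15.2, 10.3, -0.8, -4.3], [15.2, 9.9, -0.5, -3.7], [15.3, 9.3, -0.5, -4.0], [15.4, 9.5, -0.1, -3.1], [15.4, 9.5, -0.1, -4.4]] [15.175       9.75297657 -0.64930059 -3.89592036] [-0.1662933  -2.29923412 -0.06119502]
```

View pics/p1.png

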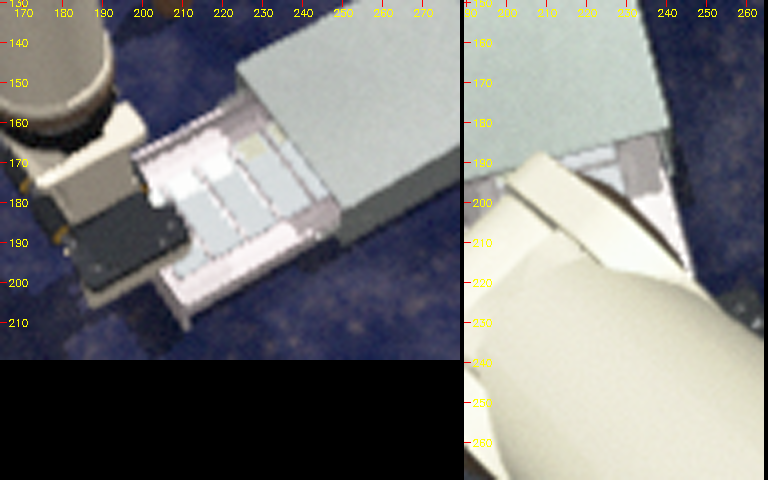

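The tray stands far out of the cabinet: in the side view its front panel is near (170,185). Pull is steady at about 9.7 N. I'll nudge slightly and hold beyond a second.

>>> {"fn": "play_rows", "kwargs": {
  "motion": [
    [0.005,-0.0004,-0.0001,0,0],
    [0.005,-0.0004,-0.0001,0,0],
    [0.005,-0.0004,-0.0001,0,0],
    [0.005,-0.0004,-0.0001,0,0],
    [0.005,-0.0004,-0.0001,0,0],
    [0.005,-0.0004,-0.0001,0,0],
    [0.005,-0.0004,-0.0001,0,0],
    [0.005,-0.0004,-0.0001,0,0],
    [0.005,-0.0004,-0.0001,0,0],
    [0.005,-0.0004,-0.0001,0,0]
  ]
}}

```text
t: 16.23
position: [0.4674, 0.2268, 0.0822]
tool_rot: [0.003, -0.069, 0.998, 0.001]
force: [9.4, -1.0, -4.3]
grip_width: 0.0117
grip_force: 55.0
```

>>> {"fn": "play_rows", "kwargs": {
  "motion": [
    [0.005,0,0,0,0],
    [0.005,0,0,0,0],
    [0.005,0,0,0,0],
    [0.005,0,0,0,0],
    [0.005,0,0,0,0],
    [0.005,0,0,0,0],
    [0.005,0,0,0,0]
  ]
}}

```text
t: 16.82
position: [0.4674, 0.2268, 0.0822]
tool_rot: [0.003, -0.069, 0.998, 0.001]
force: [10.4, -1.3, -4.9]
grip_width: 0.0114
grip_force: 55.0
```

>>> {"fn": "play_rows", "kwargs": {
  "motion": [
    [0.005,0.002,0.0003,0,0],
    [0.005,0.004,0.0006,0,0],
    [0.005,0.006,0.0009,0,0],
    [0.005,0.008,0.0011,0,0],
    [0.005,0.01,0.0014,0,0],
    [0.005,0.012,0.0017,0,0],
    [0.005,0.012,0.0017,0,0]
  ]
}}

```text
t: 17.4
position: [0.4758, 0.2285, 0.0812]
tool_rot: [-0.001, -0.07, 0.998, -0.0]
force: [-0.5, 0.6, -1.0]
grip_width: 0.0121
grip_force: 55.0
```

>>> {"fn": "play_rows", "kwargs": {
  "motion": [
    [0.005,0.002,0.0002,0,0],
    [0.005,0.004,0.0003,0,0],
    [0.005,0.0055,0.0004,0,0],
    [0.005,0.0055,0.0004,0,0]
  ]
}}

```text
t: 17.73
position: [0.4821, 0.2288, 0.0815]
tool_rot: [0.0, -0.069, 0.998, 0.0]
force: [0.1, -0.2, -1.0]
grip_width: 0.0117
grip_force: 55.0
```

>>> {"fn": "play_rows", "kwargs": {
  "motion": [
    [0.005,-0.0003,0,0.004,0],
    [0.005,-0.0003,0,0.007,0],
    [0.005,-0.0003,0,0.009,0],
    [0.005,-0.0003,0,0.011,0],
    [0.005,-0.0003,0,0.013,0],
    [0.005,-0.0003,0,0.013,0]
  ]
}}

```text
t: 18.23
position: [0.4817, 0.2289, 0.095]
tool_rot: [0.0, -0.07, 0.998, 0.0]
force: [-0.2, -0.4, -0.5]
grip_width: 0.0116
grip_force: 55.0
```

>>> {"fn": "play_rows", "kwargs": {
  "motion": [
    [0.005,0,0,0.006,0],
    [0.005,0,0,0.013,0],
    [0.005,0,0,0.025,0],
    [0.005,0,0,0.045,0],
    [0.005,0,0,0.06,0],
    [0.005,0,-0.03,0.06,-0.05],
    [0.005,-0.005,-0.065,0.06,-0.09],
    [0.005,-0.01,-0.1,0.06,-0.09],
    [0.005,-0.012,-0.12,0.06,-0.09],
    [0.005,-0.012,-0.12,0.06,-0.09]
  ]
}}

```text
t: 19.07
position: [0.4691, 0.1031, 0.1553]
tool_rot: [-0.0, -0.021, 1.0, -0.001]
force: [-1.3, -0.3, -1.1]
grip_width: 0.0118
grip_force: 55.0
```

Run:
```python
from station import sense, viewer
import numpy as np
from fit import proj
from z import comp
d=viewer.capture("side")[:,:,::-1].copy();o=viewer.capture("top")[:,:,::-1].copy()
s=sense();p=s["position"];print(s["t"],p,s["tool_rot"],s["force"],s["grip_width"])
a=.05;P=np.array([p-[0,0,.017],p-[0,0,.051],p-[.011*np.cos(a),.011*np.sin(a),.0475]])
print(proj("side",P).round(1).tolist(),proj("top",P).round(1).tolist())
u,v=proj("side",P)[2].astype(int)
comp("pics/r1.png",[(d,u-25,v-30,60,60,6),(o,180,110,70,140,4)])
```

```text
19.1667 [0.4699807  0.10814727 0.15558216] [ 8.06407165e-04 -2.34655118e-02  9.99724307e-01  1.69689015e-04] [ 1.53033512e-04  1.40499277e+00 -5.33559311e-01] 0.011014023464475244
[[201.8, 211.7], [203.0, 217.3], [199.0, 218.5]] [[279.6, 243.5], [278.9, 245.4], [279.9, 250.2]]
```

View pics/r1.png

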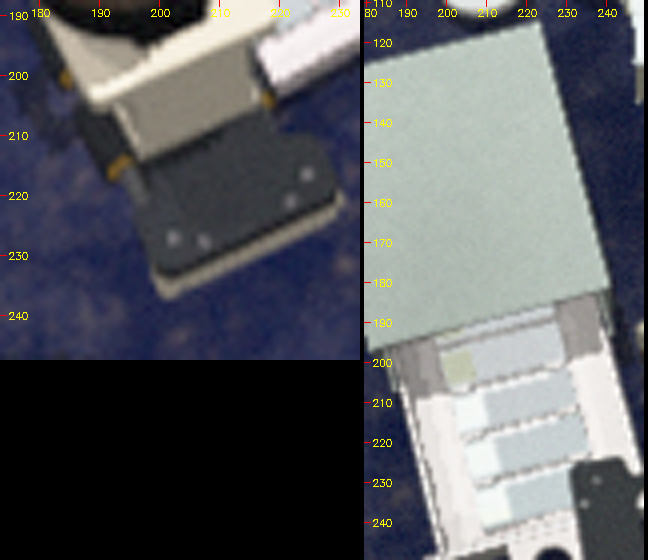

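The side view is mostly the gripper, and the hook is hidden behind it; the top view shows the tray well out with its full interior exposed. Next I go above the stand.

>>> {"fn": "play_rows", "kwargs": {
  "motion": [
    [0.005,-0.005,-0.035,0,0],
    [0.005,-0.009,-0.07,0,0],
    [0.005,-0.013,-0.1,0,0],
    [0.005,-0.016,-0.12,0,0],
    [0.005,-0.017,-0.13,0,0],
    [0.005,-0.017,-0.132,0,0],
    [0.005,-0.017,-0.132,-0.01,0],
    [0.005,-0.017,-0.132,-0.025,0],
    [0.005,-0.017,-0.132,-0.035,0],
    [0.005,-0.017,-0.132,-0.035,0]
  ]
}}

```text
t: 20.0
position: [0.4509, -0.0211, 0.1171]
tool_rot: [-0.002, -0.026, 1.0, 0.001]
force: [-0.8, -0.9, -0.9]
grip_width: 0.0118
grip_force: 55.0
```

>>> {"fn": "play_rows", "kwargs": {
  "motion": [
    [0.005,0,0,0,0],
    [0.005,0,0,0,0]
  ]
}}

```text
t: 20.17
position: [0.4527, -0.0223, 0.1194]
tool_rot: [-0.0, -0.025, 1.0, 0.0]
force: [0.9, -0.5, -0.4]
grip_width: 0.0117
grip_force: 55.0
```

>>> {"fn": "play_rows", "kwargs": {
  "motion": [
    [0.005,0.0002,-0.0007,-0.008,0],
    [0.005,0.0002,-0.0007,-0.016,0],
    [0.005,0.0002,-0.0007,-0.022,0],
    [0.005,0.0002,-0.0007,-0.027,0],
    [0.005,0.0002,-0.0007,-0.032,0],
    [0.005,0.0002,-0.0007,-0.037,0],
    [0.005,0.0002,-0.0007,-0.042,0],
    [0.005,0.0002,-0.0007,-0.045,0],
    [0.005,0.0002,-0.0007,-0.046,0],
    [0.005,0.0002,-0.0007,-0.046,0]
  ]
}}

```text
t: 21.0
position: [0.4525, -0.0239, 0.0732]
tool_rot: [-0.0, -0.025, 1.0, 0.0]
force: [-0.2, 0.2, -0.7]
grip_width: 0.0116
grip_force: 55.0
```

>>> {"fn": "play_rows", "kwargs": {
  "motion": [
    [0.005,0,0,-0.003,0],
    [0.005,0,0,-0.006,0],
    [0.005,0,0,-0.008,0],
    [0.005,0,0,-0.009,0],
    [0.005,0,0,-0.009,0],
    [0.005,0,0,-0.009,0]
  ]
}}

```text
t: 21.5
position: [0.4526, -0.0239, 0.0644]
tool_rot: [-0.0, -0.025, 1.0, 0.0]
force: [0.6, 0.0, -0.9]
grip_width: 0.0117
grip_force: 55.0
```

>>> {"fn": "play_rows", "kwargs": {
  "motion": [
    [0.005,0.0002,0.0008,0,0],
    [0.005,0.0002,0.0008,-0.0005,0],
    [0.005,0.0002,0.0008,-0.001,0],
    [0.005,0.0002,0.0008,-0.0014,0],
    [0.005,0.0002,0.0008,-0.0014,0],
    [0.005,0.0002,0.0008,-0.0014,0]
  ]
}}

```text
t: 22.0
position: [0.4528, -0.0231, 0.063]
tool_rot: [-0.0, -0.025, 1.0, 0.0]
force: [0.6, 0.8, -0.5]
grip_width: 0.0118
grip_force: 55.0
```

>>> {"fn": "play_rows", "kwargs": {
  "motion": [
    [0.005,0,0,-0.0004,0],
    [0.005,0,0,-0.0008,0],
    [0.005,0,0,-0.0008,0],
    [0.005,0,0,-0.0008,0]
  ]
}}

```text
t: 22.33
position: [0.4529, -0.0231, 0.0629]
tool_rot: [0.0, -0.025, 1.0, -0.0]
force: [-3.2, -0.3, 8.3]
grip_width: 0.0113
grip_force: 55.0
```

>>> {"fn": "play_rows", "kwargs": {
  "motion": [
    [0.005,0,0,0.0004,0],
    [0.005,0,0,0.0004,0],
    [0.005,0,0,0.0004,0]
  ],
  "force": 8
}}

```text
t: 22.58
position: [0.453, -0.0231, 0.0629]
tool_rot: [0.0, -0.025, 1.0, -0.0]
force: [-0.8, 0.8, 5.3]
grip_width: 0.0118
grip_force: 8.0
```

>>> {"fn": "play_rows", "kwargs": {
  "motion": [
    [0.016,0,0,0.0004,0],
    [0.02,0,0,0.0004,0],
    [0.03,0,0,0.0004,0],
    [0.045,0,0,0.0004,0],
    [0.05,0,0,0.0004,0],
    [0.05,0,0,0.0004,0],
    [0.05,0,0,0.0004,0],
    [0.05,0,0,0.0004,0]
  ]
}}

```text
t: 23.25
position: [0.4528, -0.0231, 0.063]
tool_rot: [-0.0, -0.025, 1.0, 0.0]
force: [-0.1, 0.5, -0.5]
grip_width: 0.0493
grip_force: 0.0
```

Now I retreat straight up and aside, so the cameras can see the stand.

>>> {"fn": "play_rows", "kwargs": {
  "motion": [
    [0.05,0,0,0.01,0],
    [0.05,0,0,0.03,0],
    [0.05,0,0,0.06,0],
    [0.05,0,0,0.1,0],
    [0.05,0,0,0.14,0],
    [0.05,0,0,0.17,0],
    [0.05,0,0.04,0.18,0],
    [0.05,-0.01,0.08,0.18,0],
    [0.05,-0.02,0.12,0.18,0],
    [0.05,-0.03,0.16,0.18,0]
  ]
}}

```text
t: 24.08
position: [0.4224, 0.1383, 0.2445]
tool_rot: [0.001, -0.024, 1.0, 0.0]
force: [0.7, 0.4, 0.2]
grip_width: 0.0502
grip_force: 0.0
```

>>> {"fn": "play_rows", "kwargs": {
  "motion": [
    [0.05,-0.005,0.04,0,0],
    [0.05,-0.01,0.08,0,0],
    [0.05,-0.02,0.12,0,0],
    [0.05,-0.03,0.16,0,0],
    [0.05,-0.05,0.2,0,0],
    [0.05,-0.07,0.24,0,0],
    [0.05,-0.1,0.27,0,0],
    [0.05,-0.13,0.3,0,0],
    [0.05,-0.13,0.3,0,0],
    [0.05,-0.13,0.3,0,0]
  ]
}}

```text
t: 24.92
position: [0.2889, 0.4398, 0.244]
tool_rot: [-0.0, -0.029, 1.0, 0.001]
force: [-0.4, -0.2, 0.2]
grip_width: 0.0502
grip_force: 0.0
```

Run:
```python
from station import sense, viewer
import cv2
from z import comp
d=viewer.capture("side")[:,:,::-1].copy();o=viewer.capture("top")[:,:,::-1].copy()
s=sense();print(s["t"],s["position"],s["force"])
d0=cv2.imread("pics/side0.png");o0=cv2.imread("pics/top0.png")
comp("pics/a.png",[(d0,196,252,45,46,4),(d,196,252,45,46,4),(o0,306,226,50,50,4),(o,306,226,50,50,4)])
comp("pics/b.png",[(d,130,110,180,110,2.6),(o,120,100,140,170,2.2)])
a,b=cv2.imread("pics/a.png"),cv2.imread("pics/b.png");W=max(a.shape[1],b.shape[1])
f=cv2.vconcat([cv2.copyMakeBorder(i,0,0,0,W-i.shape[1],0) for i in(a,b)])
print(f.shape);cv2.imwrite("pics/fin.png",f)
```

```text
25.0167 [0.29291036 0.43650205 0.24341416] [ 0.69401896 -0.00571568 -0.40692284]
(574, 784, 3)
```

View pics/fin.png

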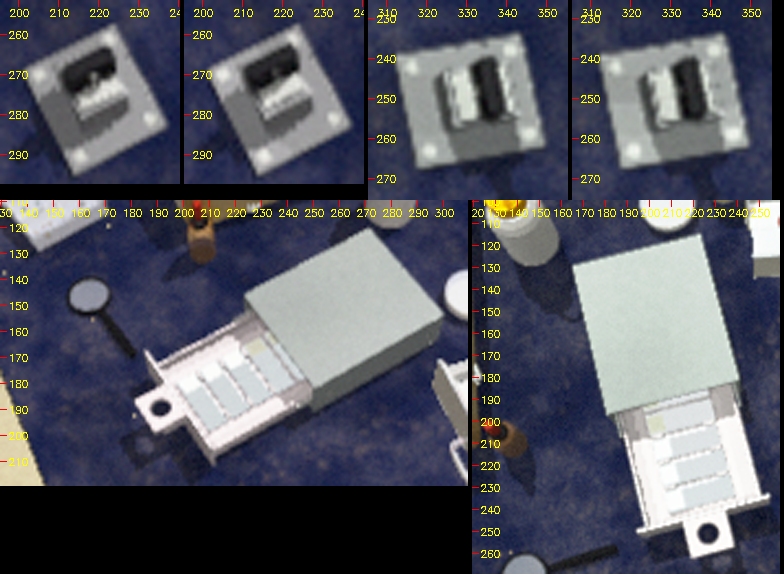

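The hook stands in its fork at side (217,270) and top (333,248), as before. The tray is out with its hole at side (191,189) and top (227,250), and the lens and bottle are still in place.

```bash
python3 -c "
from station import order; print(order.close_job())"
```

```text
the job is handed in; nothing more can be done
None
```

The job is handed in: I drew the tray out to its stop, held it there at a measured pull of about 10 N for about 2 s, unhooked it and left it out, and set the hook back upright in its stand; the highest total hook force I read was about 11.6 N.

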